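Click-test the examination instruments and lay out the kit tray

ROBOT

A 6-joint arm with a two-finger parallel gripper is mounted at the origin on the work surface. World frame = base frame: x ahead of the robot, y to its left, z up, the work surface at z = 0. Lengths are in m, angles in rad, forces in N, time in s.
With the tool pointing down it reaches from about 0.375 to 0.9 m from the base axis. Payload 3.1 kg.
Tool frame: the origin (TCP) lies between the finger pads; the fingertips stand 17 mm ahead of it and the grasp point (between the pads) lies 2 mm behind it (robot.nose_length is the distance from the TCP to the fingertips, in m); z points along the fingers, y is the line along which they close (so a half turn about z gives the same grasp; the last joint's range is limited). The gripper opens to 87 mm and grips with 3 to 60 N. Pads are 19 mm wide; open, the fingers measure 117 mm over their backs; the gripper's body (75 mm by 190 mm) begins 51 mm behind the grasp point.
Start: joints at [0.922, 0.527, 1.433, -0, 1.181, -0.178], TCP at [0.283, 0.557, 0.24] pointing down, gripper open.
Joint ranges: [-3.08, 3.08], [-0.75, 2.2], [0.22, 2.44], [-1.43, 4.57], [0, 2.65], [-2.85, 2.85]. Speed limits (rad/s): [2.79, 2.79, 3.14, 3.14, 3.14, 3.14].

INTERFACE

Orientations are given as a unit quaternion [x, y, z, w].
In Python, from rig import robot, cams gives the robot as it stands.
- The arm moves only by the shell command python3 -m pendant 'ROWS' [FORCE]. ROWS is JSON, a list of rows, each an object with "jaw": the opening, from 0 (shut) to 1 (fully open); "linear": the shift along the tool's x, y, z in cm, a list of three; "twist": the turn about the tool's z in degrees. A call has 1 to 12 rows; each row shifts and turns the commanded pose from where the row before left it, along the tool's axes as they then stand; what a row does not reach is not made up. A row lasts 1/12 s, in which the tool goes at most 41.7 mm and 7.16 degrees, less where a joint would pass 70% of its speed; a pose out of reach is approached as far as the arm can. A call is refused whole if a number of a shift passes 4.17 or a number of a turn 7.16, either way. A call with a gripper value outside its range is refused whole. The fingers move at their own pace and stop on an object; FORCE is the grip in N (left out, the last holds). Time passes only in rows, so rows that do not move let the fingers close. It gives the time, the measured TCP pose, the force, the opening and the grip force at its end, in the units of the state.
- robot.get_obs(): the state, without advancing time (a new reading comes with each control period).
- cams.camera(name): name is "side" or "top"; returns a dict with "color" (420x560x3 uint8, blue, green, red), "depth" (420x560 float32, m along the optical axis (not along the pixel's ray), 0 where there is no reading), "fov_y" (degrees; the focal length in pixels is half the picture's height over the tangent of half this angle, whatever the lens; pixels are square), "cx", "cy" (the principal point, pixels), "k1" (the pictures are not rectified: a ray, as slopes to the right and down, at radius r is drawn at 1 + k1 r^2 times it, then the intrinsics apply), "view" (4x4, takes a point from world to camera coordinates). Camera axes: x right, y down, z forward; pixel columns grow to the right and rows downward; lengths in m; the calibration is good to about 2 mm. A picture is of the moment at which its call begins.
- robot.hand_in(): hands the job in; it is judged then, once.
The state is a dict: "time": time; "q": joint angles; "joint_velocities": joint speeds; "joint_torque": joint torques, N m; "position": TCP position; "tool_rot": TCP orientation; "ft_force": force on the tool from outside, world axes, zero at the start; "moment": the same for the moment, N m; "grip_width": finger opening in m; "grip_force": force on a finger pad.
Only numpy, scipy, OpenCV 4.12 (cv2) and the standard library are available. Lean on these libraries where they do the work, as an engineer would, in place of code of your own. Each camera call takes 0.05 s, during which the arm holds its last target. There are 200 camera calls.

TASK

Test every tape measure and pocket lamp on the consulting desk by clicking its push-button fully in and letting go. Those whose button stays in go on the steel tray, button still in, each standing flat inside a drawn outline of its own shape (one to an outline, a lamp lengthwise along its outline, either way round); those whose button comes back out go into the clear repair tray. Leave the other things on the desk alone.

Things in the scene. Friction and masses are not known exactly. Their poses are not given: they have to be found in the camera images.
- kit_tray: flat steel tray, 230 x 230 mm, fixed to the desk, with a rim 10 mm high; a white printed layout sheet lies in it, its surface 4 mm above the desk. Origin at the centre of the underside, x and y along its sides. Dark lines draw two oblong outlines (84 x 44 mm, long side along the tray's x) and two round outlines (62 mm across).
- repair_tray: clear plastic open tray with a grey liner, for things to be repaired: 230 mm (its x) by 200 mm (its y), walls 26 mm high and 4 mm thick, inner floor about 5 mm above the desk, fixed to the desk. Origin at the centre of the underside.
- oblong_spot0 (a point): centre of a drawn oblong outline, on the sheet; x along its long side
- round_spot0 (a point): centre of a drawn round outline, on the sheet
- oblong_spot1 (a point): centre of a drawn oblong outline, on the sheet; x along its long side
- round_spot1 (a point): centre of a drawn round outline, on the sheet
- tape_a_mid (a point): round white tape measure, a disc lying flat, 52 mm across and 26 mm high with a small metal tape end standing out 2 mm at its +x side; this point is the centre of the housing, half-way up, z up. A grey push-button 18 mm across stands in the middle of its top, 11 mm proud when out. About 120 g. May be absent.
- tape_a_button (a joint): its push-button, in m: 0 out, 0.009 fully in (then 2 mm proud). A sound button yields at about 2.5 N and stays where it was pushed to; a worn one needs about 5 N to go fully in and, let go, comes straight back until it is only 2 to 3 mm in. Nothing on the outside tells which.
- tape_b_mid (a point): round white tape measure, a disc lying flat, 52 mm across and 26 mm high with a small metal tape end standing out 2 mm at its +x side; this point is the centre of the housing, half-way up, z up. A grey push-button 18 mm across stands in the middle of its top, 11 mm proud when out. About 120 g. May be absent.
- tape_b_button (a joint): its push-button, in m: 0 out, 0.009 fully in (then 2 mm proud). A sound button yields at about 2.5 N and stays where it was pushed to; a worn one needs about 5 N to go fully in and, let go, comes straight back until it is only 2 to 3 mm in. Nothing on the outside tells which.
- tape_c_mid (a point): round white tape measure, a disc lying flat, 52 mm across and 26 mm high with a small metal tape end standing out 2 mm at its +x side; this point is the centre of the housing, half-way up, z up. A grey push-button 18 mm across stands in the middle of its top, 11 mm proud when out. About 120 g. May be absent.
- tape_c_button (a joint): its push-button, in m: 0 out, 0.009 fully in (then 2 mm proud). A sound button yields at about 2.5 N and stays where it was pushed to; a worn one needs about 5 N to go fully in and, let go, comes straight back until it is only 2 to 3 mm in. Nothing on the outside tells which.
- lamp_a_mid (a point): white oblong pocket examination lamp, 74 mm long (its x), 34 mm wide (its y), 26 mm high, with a lens in its +x end; this point is the centre of the housing, half-way up, z up. A grey push-button 18 mm across stands in the middle of its top, 11 mm proud when out. About 120 g. May be absent.
- lamp_a_button (a joint): its push-button, in m: 0 out, 0.009 fully in (then 2 mm proud). A sound button yields at about 2.5 N and stays where it was pushed to; a worn one needs about 5 N to go fully in and, let go, comes straight back until it is only 2 to 3 mm in. Nothing on the outside tells which.
- lamp_b_mid (a point): white oblong pocket examination lamp, 74 mm long (its x), 34 mm wide (its y), 26 mm high, with a lens in its +x end; this point is the centre of the housing, half-way up, z up. A grey push-button 18 mm across stands in the middle of its top, 11 mm proud when out. About 120 g. May be absent.
- lamp_b_button (a joint): its push-button, in m: 0 out, 0.009 fully in (then 2 mm proud). A sound button yields at about 2.5 N and stays where it was pushed to; a worn one needs about 5 N to go fully in and, let go, comes straight back until it is only 2 to 3 mm in. Nothing on the outside tells which.
- lamp_c_mid (a point): white oblong pocket examination lamp, 74 mm long (its x), 34 mm wide (its y), 26 mm high, with a lens in its +x end; this point is the centre of the housing, half-way up, z up. A grey push-button 18 mm across stands in the middle of its top, 11 mm proud when out. About 120 g. May be absent.
- lamp_c_button (a joint): its push-button, in m: 0 out, 0.009 fully in (then 2 mm proud). A sound button yields at about 2.5 N and stays where it was pushed to; a worn one needs about 5 N to go fully in and, let go, comes straight back until it is only 2 to 3 mm in. Nothing on the outside tells which.
- stamp: rubber stamp, wooden block 46 x 26 mm with a turned knob, 44 mm high; to be left alone; origin at the centre of its underside
- jar: small white ointment jar, 38 mm across, 42 mm high; to be left alone; origin at the centre of its underside
- pump_bottle: orange hand-gel pump bottle, 62 mm across, 170 mm high; to be left alone; origin at the centre of its underside
- mug: white china mug, 76 mm across, 88 mm high; to be left alone; origin at the centre of its underside
- carton: white and green carton 60 x 110 mm, 55 mm high; to be left alone; origin at the centre of its underside
- reflex_hammer: steel reflex hammer with rubber head, lying, 190 mm long, its origin near the middle of its handle; to be left alone
Not all that is in view belongs to the job. Leave any blue or red look-alike of the part that bears lamp_a_mid alone.

How it is judged:
At the end, for the whole second after the job is handed in: Every sound instrument stands flat on the steel tray, button in (over 7 mm), within 9 mm of the centre of an outline of its shape, lamps within 0.2 rad of its length; every worn one has been clicked (button over 1.3 mm from fully out) and lies in the repair tray (value of joint each of tape_a_button, tape_c_button, lamp_a_button, lamp_b_button above 0.007 m and (horizontal distance between tape_a_mid and round_spot0 below 0.009 m or horizontal distance between tape_a_mid and round_spot1 below 0.009 m) and z of each of tape_a_mid, tape_c_mid, lamp_a_mid, lamp_b_mid in the frame of kit_tray below 0.024 m and angle between each of tape_a_mid, tape_c_mid, lamp_a_mid, lamp_b_mid's own z axis and vertical below 0.2 rad and value of joint each of tape_b_button, lamp_c_button above 0.0013 m and z of each of tape_b_mid, lamp_c_mid in the frame of repair_tray below 0.045 m and x of tape_b_mid in the frame of repair_tray between -0.105 and 0.105 m and y of tape_b_mid in the frame of repair_tray between -0.09 and 0.09 m and (horizontal distance between tape_c_mid and round_spot0 below 0.009 m or horizontal distance between tape_c_mid and round_spot1 below 0.009 m) and (horizontal distance between lamp_a_mid and oblong_spot0 below 0.009 m or horizontal distance between lamp_a_mid and oblong_spot1 below 0.009 m) and angle between the x axis of each of lamp_a_mid, lamp_b_mid and the x axis of kit_tray, either way round below 0.2 rad and (horizontal distance between lamp_b_mid and oblong_spot0 below 0.009 m or horizontal distance between lamp_b_mid and oblong_spot1 below 0.009 m) and x of lamp_c_mid in the frame of repair_tray between -0.105 and 0.105 m and y of lamp_c_mid in the frame of repair_tray between -0.09 and 0.09 m); the robot touches nothing.
It fails at once if one of the other things (stamp, jar) is pushed more than 7 cm or knocked over (distance of any of stamp, jar from where it was at the start of the episode above 0.07 m or angle between any of stamp, jar's own z axis and vertical above 0.7 rad).
It fails at once if one of the other things (pump bottle, mug, carton, reflex hammer) is pushed more than 7 cm or knocked over (distance of any of pump_bottle, mug, carton, reflex_hammer from where it was at the start of the episode above 0.07 m or angle between any of pump_bottle, mug, carton, reflex_hammer's own z axis and vertical above 0.7 rad).
Of tape_a, tape_b, tape_c, lamp_a, lamp_b, lamp_c only 4 to 5 are there at a start; the rules pass over those that are not, and their reading is None.
At some moment in a run one of tape_a, tape_b, tape_c, lamp_a, lamp_b, lamp_c may be knocked a few centimetres aside while the robot is not near it.
Once in a run the grip may slacken for a moment while it holds something.
It also fails if it takes over 208 s, if anything falls off the work surface, if the arm or the gripper's body presses on something with over 40 N, if the wrist force passes 120 N, or if a joint passes its speed limit or range.

## Working session

There is one attempt and no reset: what is moved stays moved. The work goes in short steps, Python scripts to look and compute and a shell command to move; the robot and the scene stay as the last step left them, time stands still between calls to the robot, and variables do not carry over. Pictures are saved under pics/ and viewed, at most 14 in all, crops included, and the job is handed in when it is done.

```bash
ls; mkdir -p pics; python3 - <<'E'
from rig import robot,cams
import cv2,numpy as np
o=robot.get_obs();print({k:np.round(v,3) for k,v in o.items()})
for n in("top","side"):
    c=cams.camera(n);cv2.imwrite(f"pics/{n}0.png",c["color"]);np.savez(f"pics/{n}0.npz",**c)
    print(n,c["fov_y"],c["cx"],c["cy"],c["k1"],np.round(c["view"],3).tolist())
E
```

```text
pics
{'time': np.float64(0.0), 'q': array([ 0.923,  0.529,  1.434, -0.   ,  1.181, -0.179]), 'joint_velocities': array([-0.001,  0.   , -0.001,  0.002,  0.002, -0.001]), 'joint_torque': array([-1.0000e-03, -4.4004e+01, -1.7659e+01,  6.3000e-02,  5.8000e-02,
       -0.0000e+00]), 'position': array([0.282, 0.557, 0.239]), 'tool_rot': array([ 0.233,  0.973, -0.001, -0.   ]), 'ft_force': array([ 0.473, -0.671,  0.16 ]), 'moment': array([ 0.002,  0.034, -0.01 ]), 'grip_force': np.float64(0.0), 'grip_width': np.float64(0.087)}
top 46.064662368834895 274.37056519138025 205.32223374461913 -0.06690998444424939 [[-0.007, -1.0, 0.015, -0.013], [-0.993, 0.005, -0.114, 0.552], [0.114, -0.016, -0.993, 1.082], [0.0, 0.0, 0.0, 1.0]]
side 44.3267870880093 284.0025901390265 204.36279970065908 -0.11341591997418116 [[0.929, -0.37, 0.002, -0.538], [-0.22, -0.556, -0.802, 0.173], [0.298, 0.744, -0.598, 0.99], [0.0, 0.0, 0.0, 1.0]]
```

View pics/top0.png

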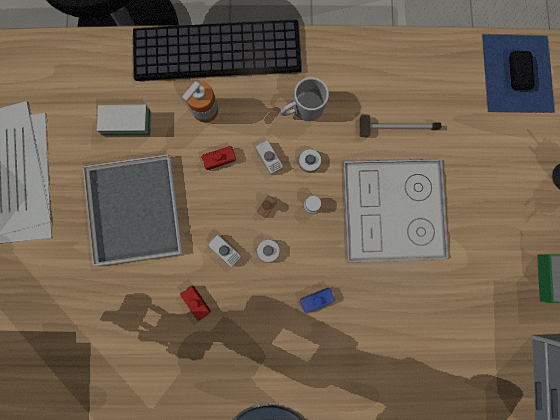

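View pics/side0.png

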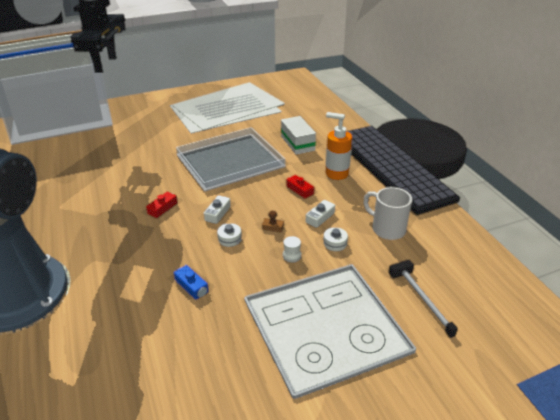

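Top view: white lamps at (268,157) and (224,250), white tapes at (310,160) and (268,251). The things that could be mistaken for them are the white jar (312,204), the wooden stamp (267,207), red lamp look-alikes (218,157) and (195,302), and a blue one (317,300). I choose the four white items with grey buttons. The outlines are at (370,188), (372,232) for the oblongs and (418,187), (421,232) for the rounds. The repair tray is centred near (135,210).

```bash
cat > h.py <<'E'
from rig import robot,cams
import cv2,numpy as np
from scipy.spatial.transform import Rotation as R
def intr(c):
    f=c["color"].shape[0]/2/np.tan(np.radians(c["fov_y"])/2)
    return np.array([[f,0,c["cx"]],[0,f,c["cy"]],[0,0,1]]),np.array([c["k1"],0,0,0.])
def ray(c,px):
    K,d=intr(c);V=np.asarray(c["view"])
    u=cv2.undistortPoints(np.float64(px).reshape(-1,1,2),K,d)[:,0]
    return -V[:3,:3].T@V[:3,3],np.c_[u,np.ones(len(u))]@V[:3,:3]
def plane(c,px,z):
    o,r=ray(c,px);return o+r*((z-o[2])/r[:,2])[:,None]
def cloud(c):
    h,w=c["depth"].shape;g=np.stack(np.meshgrid(np.arange(w),np.arange(h)),-1).reshape(-1,2)
    o,r=ray(c,g);return (o+r*c["depth"].reshape(-1,1)).reshape(h,w,3)
def snap(n,tag=None):
    c=cams.camera(n)
    if tag:cv2.imwrite(f"pics/{tag}.png",c["color"])
    return c
def find(c):
    """white raised parts in the top view: centre, length/width (mm), long-axis angle (deg, world), button height"""
    P=cloud(c);hsv=cv2.cvtColor(c["color"],cv2.COLOR_BGR2HSV);z=P[...,2]
    m=((z>.015)&(z<.05)&(hsv[...,1]<70)&(c["depth"]>0)&(P[...,0]>.25)&(P[...,0]<.75)&(abs(P[...,1])<.5)).astype(np.uint8)
    n,L,S,C=cv2.connectedComponentsWithStats(m)
    out=[]
    for i in range(1,n):
        if S[i,4]<80 or S[i,4]>1200: continue
        k,_=cv2.findContours((L==i).astype(np.uint8),cv2.RETR_EXTERNAL,cv2.CHAIN_APPROX_NONE)
        W=plane(c,max(k,key=len).reshape(-1,2),.024)[:,:2]
        (x,y),(a,b),t=cv2.minAreaRect((W*1000).astype(np.float32))
        if b>a:a,b,t=b,a,t+90
        q=P[L==i];bt=q[np.hypot(q[:,0]-x/1000,q[:,1]-y/1000)<.008][:,2]
        out.append((x/1000,y/1000,a,b,t%180))
        print(C[i].round(),"xy %.3f %.3f  size %.0f x %.0f ang %.0f"%(x/1000,y/1000,a,b,t%180),"button z mm",np.round(np.percentile(bt,[20,50,80])*1000,1) if len(bt) else None,"n",S[i,4])
    return out
def pose():
    o=robot.get_obs();M=R.from_quat(o["tool_rot"]).as_matrix()
    return o,np.array(o["position"]),M
def go(x,y,z,ang=None):
    """tool y along world angle ang (deg, mod 180): twist and shifts, also the last joint after"""
    o,p,M=pose();th=np.degrees(np.arctan2(M[1,1],M[0,1]));tw=0
    if ang is not None: tw=(th-ang+90)%180-90
    a=np.radians(th-tw);Y=np.array([np.cos(a),np.sin(a),0]);Z=np.array([0,0,-1.]);X=np.cross(Y,Z)
    d=(np.array([x,y,z])-p)*100
    print("t %.1f q6 %.2f th %.1f"%(o["time"],o["q"][5],th),"TWIST %.1f (%.1f rows) then X %.2f Y %.2f Z %.2f"%(tw,abs(tw)/7.16,d@X,d@Y,d@Z),"f",np.round(o["ft_force"],1),"tilt",np.round(M[:2,2],3))
E
python3 - <<'E'
from h import *
c={k:v for k,v in np.load("pics/top0.npz").items()}
find(c)
for n,p in dict(ob0=(370,188),ob1=(372,232),r0=(418,187),r1=(421,232),rep=(135,210)).items(): print(n,plane(c,[p],.004).round(4)[0])
P=cloud(c);print("desk z",P[270,150:300:30,2].round(4),"sheet",P[210,380:410:10,2].round(4))
s={k:v for k,v in np.load("pics/side0.npz").items()}
a=cv2.resize(c["color"][130:270,190:330],(560,560),interpolation=cv2.INTER_CUBIC);cv2.imwrite("pics/crop.png",a)
go(.4,0,.2,90)
E
```

```text
[127. 131.] xy 0.738 0.332  size 110 x 31 ang 93 button z mm None n 131
[400. 125.] xy 0.739 -0.313  size 150 x 7 ang 90 button z mm [16.4 18.2 19.3] n 185
[269. 157.] xy 0.666 -0.005  size 77 x 35 ang 29 button z mm [36.7 37.9 39.3] n 483
[310. 160.] xy 0.657 -0.099  size 52 x 51 ang 180 button z mm [35.2 37.2 38.8] n 398
[127. 207.] xy 0.546 0.310  size 232 x 202 ang 8 button z mm None n 974
[313. 204.] xy 0.555 -0.104  size 37 x 34 ang 134 button z mm [41.  43.1 44.3] n 207
[224. 250.] xy 0.452 0.097  size 75 x 34 ang 47 button z mm [36.3 37.8 39.2] n 499
[268. 250.] xy 0.452 -0.002  size 49 x 49 ang 90 button z mm [36.3 38.2 39.9] n 415
ob0 [ 0.5945 -0.2406  0.004 ]
ob1 [ 0.4918 -0.2422  0.004 ]
r0 [ 0.5965 -0.3543  0.004 ]
r1 [ 0.4908 -0.3571  0.004 ]
rep [0.5459 0.3052 0.004 ]
desk z [ 0.0003 -0.0019  0.0019  0.0025  0.002 ] sheet [0.0065 0.005  0.0062]
t 0.1 q6 -0.18 th 63.1 TWIST -26.9 (3.8 rows) then X -11.74 Y -55.68 Z 3.87 f [-0.2 -0.8  0.6] tilt [-0.001 -0.002]
```

View pics/crop.png

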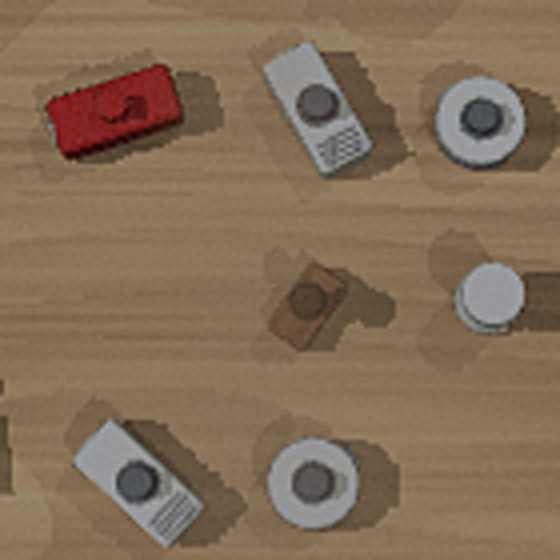

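The crop confirms two white lamps with lined lenses and two white round tapes, all with grey buttons. Their centres in crop pixels are (318,103), (137,482), (485,117) and (314,482). I'll press all four first, starting with the near tape.

```bash
python3 -m pendant '[{"jaw":0,"linear":[0,0,0],"twist":-6.72},{"jaw":0,"linear":[0,0,0],"twist":-6.72},{"jaw":0,"linear":[0,0,0],"twist":-6.72},{"jaw":0,"linear":[0,0,0],"twist":-6.72}]' 20 >/dev/null
python3 -m pendant '[{"jaw":0,"linear":[-1.2,-3.7,0.8],"twist":0},{"jaw":0,"linear":[-1.2,-3.7,0.8],"twist":0},{"jaw":0,"linear":[-1.2,-3.7,0.8],"twist":0},{"jaw":0,"linear":[-1.1,-3.7,0.8],"twist":0},{"jaw":0,"linear":[-1.1,-3.7,0.8],"twist":0},{"jaw":0,"linear":[-1.1,-3.7,0.8],"twist":0},{"jaw":0,"linear":[-1.1,-3.7,0.8],"twist":0},{"jaw":0,"linear":[-1.1,-3.7,0.8],"twist":0}]' >/dev/null
python3 -m pendant '[{"jaw":0,"linear":[-1.1,-3.7,0.8],"twist":0},{"jaw":0,"linear":[-1.1,-3.7,0.8],"twist":0},{"jaw":0,"linear":[-1.1,-3.7,0.8],"twist":0},{"jaw":0,"linear":[-1.1,-3.7,0.8],"twist":0},{"jaw":0,"linear":[-1.1,-3.7,0.8],"twist":0},{"jaw":0,"linear":[-1.1,-3.7,0.8],"twist":0},{"jaw":0,"linear":[-1.1,-3.7,0.8],"twist":0},{"jaw":0,"linear":[0,0,0],"twist":0},{"jaw":0,"linear":[0,0,0],"twist":0}]'
python3 -c "
from h import *
go(.452,-.002,.06,90)"
```

```text
time: 1.85
position: [0.4511, 0.0001, 0.119]
tool_rot: [0.003, 1.0, 0.0, -0.0]
ft_force: [0.2, -0.2, -0.1]
grip_width: 0.0006
grip_force: 0.0
t 1.9 q6 -1.81 th 89.7 TWIST -0.3 (0.0 rows) then X -0.09 Y -0.21 Z 5.90 f [ 0.2 -0.2 -0.1] tilt [-0.001  0.   ]
```

```bash
python3 -m pendant '[{"jaw":0,"linear":[-0.1,-0.2,2.0],"twist":0},{"jaw":0,"linear":[0,0,2.0],"twist":0},{"jaw":0,"linear":[0,0,1.9],"twist":0},{"jaw":0,"linear":[0,0,0],"twist":0}]' | grep -E "posi|ft_"
python3 -m pendant '[{"jaw":0,"linear":[0,0,0.4],"twist":0},{"jaw":0,"linear":[0,0,0.4],"twist":0},{"jaw":0,"linear":[0,0,0.2],"twist":0},{"jaw":0,"linear":[0,0,0],"twist":0}]' | grep -E "posi|ft_"
python3 -m pendant '[{"jaw":0,"linear":[0,0,0.2],"twist":0},{"jaw":0,"linear":[0,0,0.2],"twist":0},{"jaw":0,"linear":[0,0,0],"twist":0}]' | grep -E "posi|ft_"
```

```text
position: [0.449, 0.002, 0.0584]
ft_force: [-0.8, -0.0, -0.3]
position: [0.4516, 0.0006, 0.051]
ft_force: [0.2, 0.0, 0.4]
position: [0.4519, 0.0002, 0.0467]
ft_force: [0.2, 0.8, 2.1]
```

```bash
for i in 1; do :; done
python3 -m pendant '[{"jaw":0,"linear":[0,0,0.1],"twist":0},{"jaw":0,"linear":[0,0,0],"twist":0}]' | grep -E "posi|ft_"
python3 -m pendant '[{"jaw":0,"linear":[0,0,0.1],"twist":0},{"jaw":0,"linear":[0,0,0],"twist":0}]' | grep -E "posi|ft_"
python3 -m pendant '[{"jaw":0,"linear":[0,0,0.1],"twist":0},{"jaw":0,"linear":[0,0,0],"twist":0}]' | grep -E "posi|ft_"
```

```text
position: [0.4519, 0.0001, 0.0456]
ft_force: [0.5, 1.7, 1.7]
position: [0.4518, 0.0001, 0.0453]
ft_force: [-0.2, 2.0, 9.5]
position: [0.4519, 0.0001, 0.0452]
ft_force: [-0.9, 1.8, 19.5]
```

```bash
python3 -m pendant '[{"jaw":0,"linear":[0,0,-2.5],"twist":0},{"jaw":0,"linear":[0,0,-2.5],"twist":0},{"jaw":0,"linear":[0,3.2,0],"twist":0},{"jaw":0,"linear":[0,3.2,0],"twist":0},{"jaw":0,"linear":[0,3.3,0],"twist":0},{"jaw":0,"linear":[0,0,1.7],"twist":0},{"jaw":0,"linear":[0,0,1.7],"twist":0},{"jaw":0,"linear":[0,0,0],"twist":0},{"jaw":0,"linear":[0,0,0],"twist":0}]' | grep -E "posi|ft_"
python3 -m pendant '[{"jaw":0,"linear":[0,0,0.4],"twist":0},{"jaw":0,"linear":[0,0,0.4],"twist":0},{"jaw":0,"linear":[0,0,0.2],"twist":0},{"jaw":0,"linear":[0,0,0],"twist":0}]' | grep -E "posi|ft_"
python3 -m pendant '[{"jaw":0,"linear":[0,0,0.2],"twist":0},{"jaw":0,"linear":[0,0,0.1],"twist":0},{"jaw":0,"linear":[0,0,0],"twist":0}]' | grep -E "posi|ft_"
```

```text
position: [0.4509, 0.0971, 0.0589]
ft_force: [0.5, -0.0, -0.1]
position: [0.452, 0.0968, 0.0496]
ft_force: [0.3, -0.3, 0.1]
position: [0.4519, 0.097, 0.0466]
ft_force: [0.3, -0.6, 1.2]
```

```bash
python3 -m pendant '[{"jaw":0,"linear":[0,0,0.1],"twist":0},{"jaw":0,"linear":[0,0,0],"twist":0}]' | grep -E "posi|ft_"
python3 -m pendant '[{"jaw":0,"linear":[0,0,0.1],"twist":0},{"jaw":0,"linear":[0,0,0],"twist":0}]' | grep -E "posi|ft_"
python3 -m pendant '[{"jaw":0,"linear":[0,0,0.1],"twist":0},{"jaw":0,"linear":[0,0,0],"twist":0}]' | grep -E "posi|ft_"
```

```text
position: [0.4519, 0.0971, 0.0456]
ft_force: [0.1, -1.3, 1.3]
position: [0.4519, 0.0971, 0.0453]
ft_force: [-0.3, -1.6, 9.6]
position: [0.4518, 0.0971, 0.0452]
ft_force: [-1.5, -2.1, 18.7]
```

```bash
python3 -m pendant '[{"jaw":0,"linear":[0,0,-2.5],"twist":0},{"jaw":0,"linear":[0,0,-2.5],"twist":0},{"jaw":0,"linear":[-3.6,-1.7,0],"twist":0},{"jaw":0,"linear":[-3.6,-1.7,0],"twist":0},{"jaw":0,"linear":[-3.6,-1.7,0],"twist":0},{"jaw":0,"linear":[-3.6,-1.7,0],"twist":0},{"jaw":0,"linear":[-3.5,-1.7,0],"twist":0},{"jaw":0,"linear":[-3.5,-1.7,0],"twist":0},{"jaw":0,"linear":[0,0,1.7],"twist":0},{"jaw":0,"linear":[0,0,1.7],"twist":0},{"jaw":0,"linear":[0,0,0],"twist":0},{"jaw":0,"linear":[0,0,0],"twist":0}]' | grep -E "posi|ft_"
python3 -m pendant '[{"jaw":0,"linear":[0,0,0.4],"twist":0},{"jaw":0,"linear":[0,0,0.4],"twist":0},{"jaw":0,"linear":[0,0,0.2],"twist":0},{"jaw":0,"linear":[0,0,0],"twist":0}]' | grep -E "posi|ft_"
python3 -m pendant '[{"jaw":0,"linear":[0,0,0.2],"twist":0},{"jaw":0,"linear":[0,0,0.1],"twist":0},{"jaw":0,"linear":[0,0,0],"twist":0}]' | grep -E "posi|ft_"
```

```text
position: [0.6636, -0.0044, 0.0579]
ft_force: [-0.5, -0.2, 0.1]
position: [0.6658, -0.0047, 0.0501]
ft_force: [0.2, -0.5, 0.4]
position: [0.6658, -0.0047, 0.0468]
ft_force: [0.5, 1.1, 2.5]
```

```bash
python3 -m pendant '[{"jaw":0,"linear":[0,0,0.1],"twist":0},{"jaw":0,"linear":[0,0,0],"twist":0}]' | grep -E "posi|ft_"
python3 -m pendant '[{"jaw":0,"linear":[0,0,0.1],"twist":0},{"jaw":0,"linear":[0,0,0],"twist":0}]' | grep -E "posi|ft_"
python3 -m pendant '[{"jaw":0,"linear":[0,0,0.1],"twist":0},{"jaw":0,"linear":[0,0,0],"twist":0}]' | grep -E "posi|ft_"
```

```text
position: [0.6658, -0.0048, 0.0456]
ft_force: [0.8, 1.6, 2.2]
position: [0.6659, -0.0048, 0.0454]
ft_force: [0.3, 1.4, 6.1]
position: [0.6659, -0.0047, 0.0454]
ft_force: [-2.3, 1.9, 10.6]
```

```bash
python3 -m pendant '[{"jaw":0,"linear":[0,0,0.1],"twist":0},{"jaw":0,"linear":[0,0,0],"twist":0}]' | grep -E "posi|ft_"
python3 -m pendant '[{"jaw":0,"linear":[0,0,-2.5],"twist":0},{"jaw":0,"linear":[0,0,-2.5],"twist":0},{"jaw":0,"linear":[0.3,-3.2,0],"twist":0},{"jaw":0,"linear":[0.3,-3.2,0],"twist":0},{"jaw":0,"linear":[0.3,-3.0,0],"twist":0},{"jaw":0,"linear":[0,0,1.7],"twist":0},{"jaw":0,"linear":[0,0,1.7],"twist":0},{"jaw":0,"linear":[0,0,0],"twist":0},{"jaw":0,"linear":[0,0,0],"twist":0}]' | grep -E "posi|ft_"
python3 -m pendant '[{"jaw":0,"linear":[0,0,0.4],"twist":0},{"jaw":0,"linear":[0,0,0.4],"twist":0},{"jaw":0,"linear":[0,0,0.2],"twist":0},{"jaw":0,"linear":[0,0,0],"twist":0}]' | grep -E "posi|ft_"
python3 -m pendant '[{"jaw":0,"linear":[0,0,0.2],"twist":0},{"jaw":0,"linear":[0,0,0.1],"twist":0},{"jaw":0,"linear":[0,0,0],"twist":0}]' | grep -E "posi|ft_"
```

```text
position: [0.6659, -0.0048, 0.0453]
ft_force: [-3.1, 3.2, 15.5]
position: [0.655, -0.099, 0.0571]
ft_force: [0.9, -0.6, 0.5]
position: [0.6571, -0.0988, 0.0489]
ft_force: [-0.6, -0.6, -0.5]
position: [0.657, -0.0988, 0.0458]
ft_force: [0.7, 0.4, 1.9]
```

```bash
python3 -m pendant '[{"jaw":0,"linear":[0,0,0.1],"twist":0},{"jaw":0,"linear":[0,0,0],"twist":0}]' | grep -E "posi|ft_"
python3 -m pendant '[{"jaw":0,"linear":[0,0,0.1],"twist":0},{"jaw":0,"linear":[0,0,0],"twist":0}]' | grep -E "posi|ft_"
python3 -m pendant '[{"jaw":0,"linear":[0,0,-2.5],"twist":0},{"jaw":0,"linear":[0,0,-2.5],"twist":0},{"jaw":1,"linear":[3.5,-3.5,-1.5],"twist":0},{"jaw":1,"linear":[3.5,-3.5,-1.5],"twist":0},{"jaw":1,"linear":[3,-3,-1.5],"twist":0},{"jaw":1,"linear":[3,-3,-1.5],"twist":0},{"jaw":1,"linear":[3,-3,-1.5],"twist":0},{"jaw":1,"linear":[0,-3,-1.5],"twist":0},{"jaw":1,"linear":[0,0,0],"twist":0},{"jaw":1,"linear":[0,0,0],"twist":0}]' | grep -E "posi|ft_"
python3 - <<'E'
from h import *
c=snap("top","top1");find(c)
s=snap("side","side1");go(.5,-.2,.1,90)
cv2.imwrite("pics/side1c.png",cv2.resize(s["color"][170:270,170:370],(800,400),interpolation=cv2.INTER_CUBIC))
E
```

```text
position: [0.6571, -0.0989, 0.0454]
ft_force: [0.6, 0.3, 5.9]
position: [0.6571, -0.0989, 0.0454]
ft_force: [-0.8, 1.4, 9.7]
position: [0.5166, -0.2707, 0.1752]
ft_force: [-0.8, 0.8, -0.6]
[127. 130.] xy 0.739 0.333  size 112 x 31 ang 92 button z mm None n 135
[407. 125.] xy 0.739 -0.323  size 169 x 12 ang 90 button z mm [16.5 17.3 19.2] n 229
[269. 157.] xy 0.666 -0.005  size 77 x 35 ang 29 button z mm [26.6 28.3 30.7] n 483
[310. 160.] xy 0.657 -0.098  size 51 x 51 ang 135 button z mm [27.6 28.8 30.3] n 403
[128. 207.] xy 0.546 0.309  size 232 x 202 ang 8 button z mm None n 976
[313. 204.] xy 0.555 -0.104  size 37 x 34 ang 135 button z mm [41.6 42.7 44.1] n 207
[224. 250.] xy 0.452 0.097  size 75 x 34 ang 47 button z mm [27.3 28.8 30.9] n 507
[266. 248.] xy 0.457 0.004  size 52 x 32 ang 135 button z mm [25.2 26.3 29. ] n 286
t 9.9 q6 -2.24 th 90.0 TWIST -0.0 (0.0 rows) then X 1.61 Y 6.77 Z 7.37 f [ 0.6  0.2 -0.2] tilt [-0.001  0.002]
```

View pics/side1c.png

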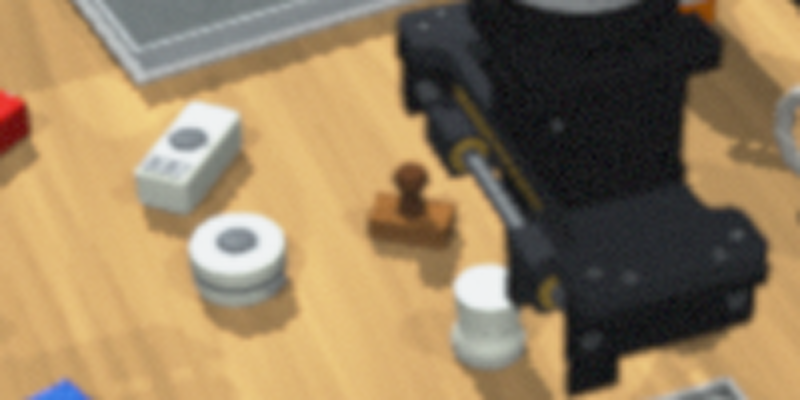

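The side crop shows both near buttons sunk, at crop pixels (187,138) and (237,240). Depth puts all four button tops near 28 mm, so all four are sound. Now I'll get precise outline centres and fetch the first tape.

```bash
python3 - <<'E'
from h import *
c={k:v for k,v in np.load("pics/top0.npz").items()}
g=cv2.cvtColor(c["color"],cv2.COLOR_BGR2GRAY)[164:256,350:440]
m=cv2.adaptiveThreshold(g,255,cv2.ADAPTIVE_THRESH_MEAN_C,cv2.THRESH_BINARY_INV,15,12)
n,L,S,C=cv2.connectedComponentsWithStats(m)
for i in range(1,n):
    x,y,w,h,a=S[i]
    if w<15 or h<20 or w>50: continue
    k=np.argwhere(L==i)[:,::-1]+[350,164]
    W=plane(c,k,.004)[:,:2]*1000;(px,py),(a,b),t=cv2.minAreaRect(W.astype(np.float32))
    print("%.1f %.1f size %.0f %.0f ang %.1f"%(px,py,a,b,t))
E
python3 -m pendant '[{"jaw":0.8,"linear":[0.9,3.8,1.1],"twist":0},{"jaw":0.8,"linear":[0.9,3.8,1.1],"twist":0},{"jaw":0.8,"linear":[0.9,3.8,1.1],"twist":0},{"jaw":0.8,"linear":[0.9,3.8,1.1],"twist":0},{"jaw":0.8,"linear":[0.9,3.8,1.0],"twist":0},{"jaw":0.8,"linear":[0.9,3.8,1.0],"twist":0},{"jaw":0.8,"linear":[1.0,3.8,1.0],"twist":0},{"jaw":0.8,"linear":[0,0,0],"twist":0},{"jaw":0.8,"linear":[0,0,0],"twist":0}]'
python3 -c "
from h import *
go(.452,-.002,.020,90)"
```

```text
594.0 -238.4 size 87 48 ang 1.1
595.5 -354.4 size 62 64 ang 87.8
490.0 -240.4 size 87 48 ang 1.1
492.1 -356.1 size 64 63 ang 89.4
time: 10.7
position: [0.4503, 0.001, 0.0993]
tool_rot: [-0.003, 1.0, 0.001, -0.003]
ft_force: [0.5, -0.5, 0.2]
grip_width: 0.0699
grip_force: 0.0
t 10.7 q6 -1.82 th 90.3 TWIST 0.3 (0.0 rows) then X -0.17 Y -0.30 Z 7.93 f [ 0.5 -0.5  0.2] tilt [-0.005  0.001]
```

```bash
python3 -m pendant '[{"jaw":0.8,"linear":[-0.1,-0.2,2.7],"twist":0},{"jaw":0.8,"linear":[0,0,2.7],"twist":0},{"jaw":0.8,"linear":[0,0,2.5],"twist":0},{"jaw":0.8,"linear":[0,0,0],"twist":0},{"jaw":0.4,"linear":[0,0,0],"twist":0},{"jaw":0.4,"linear":[0,0,0],"twist":0},{"jaw":0.4,"linear":[0,0,0],"twist":0},{"jaw":0.4,"linear":[0,0,0],"twist":0},{"jaw":0.4,"linear":[0,0,0],"twist":0},{"jaw":0.4,"linear":[0,0,0],"twist":0}]' 30
python3 -m pendant '[{"jaw":0.4,"linear":[0,0,-1.5],"twist":0},{"jaw":0.4,"linear":[0,0,-1.5],"twist":0},{"jaw":0.4,"linear":[0,0,-2],"twist":0},{"jaw":0.4,"linear":[0,0,0],"twist":0}]'
```

```text
time: 11.53
position: [0.4542, -0.0048, 0.0219]
tool_rot: [0.0, 1.0, -0.0, 0.001]
ft_force: [-1.3, -0.5, 1.8]
grip_width: 0.0512
grip_force: 30.0
time: 11.87
position: [0.4552, -0.0048, 0.0739]
tool_rot: [0.0, 1.0, -0.001, 0.003]
ft_force: [0.7, -0.5, -1.4]
grip_width: 0.051
grip_force: 30.0
```

```bash
python3 -m pendant '[{"jaw":0.4,"linear":[-0.5,-3.9,0],"twist":0},{"jaw":0.4,"linear":[-0.5,-3.9,0],"twist":0},{"jaw":0.4,"linear":[-0.5,-3.9,0],"twist":0},{"jaw":0.4,"linear":[-0.5,-3.9,0],"twist":0},{"jaw":0.4,"linear":[-0.4,-3.9,0],"twist":0},{"jaw":0.4,"linear":[-0.4,-3.9,0],"twist":0},{"jaw":0.4,"linear":[-0.4,-3.9,0],"twist":0},{"jaw":0.4,"linear":[-0.4,-3.9,0],"twist":0},{"jaw":0.4,"linear":[-0.4,-3.9,0],"twist":0},{"jaw":0.4,"linear":[0,0,0],"twist":0},{"jaw":0.4,"linear":[0,0,0],"twist":0},{"jaw":0.4,"linear":[0,0,0],"twist":0}]'
python3 - <<'E'
from h import *
go(.495,-.356,.026,90)
s=snap("side");K=cv2.resize(s["color"][220:420,220:440],(660,600),interpolation=cv2.INTER_CUBIC);cv2.imwrite("pics/hold1.png",K)
E
```

```text
time: 12.87
position: [0.4924, -0.3547, 0.0703]
tool_rot: [0.001, 1.0, 0.001, -0.001]
ft_force: [0.0, 0.2, -2.1]
grip_width: 0.0513
grip_force: 30.0
t 12.9 q6 -2.38 th 89.9 TWIST -0.1 (0.0 rows) then X -0.26 Y -0.13 Z 4.43 f [ 0.   0.2 -2.1] tilt [-0.002  0.002]
```

View pics/hold1.png

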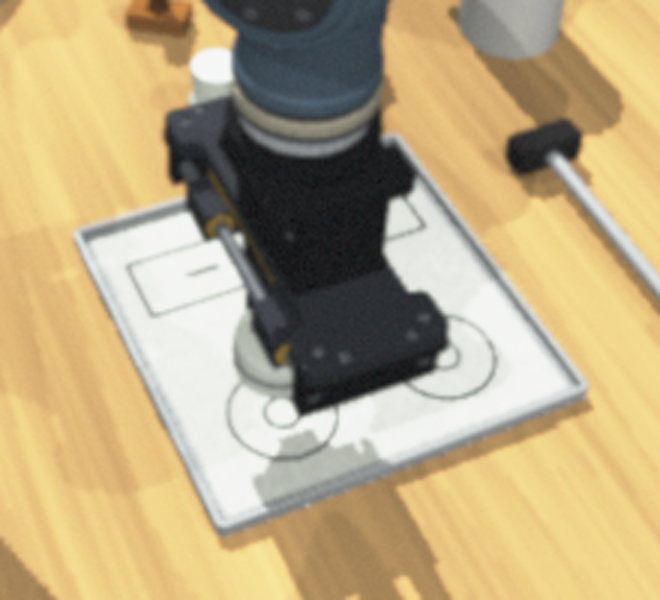

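The tape is held level above the near round outline at crop pixel (270,345). I'll lower it and release.

```bash
python3 -m pendant '[{"jaw":0.4,"linear":[-0.2,-0.1,1.5],"twist":0},{"jaw":0.4,"linear":[0,0,1.5],"twist":0},{"jaw":0.4,"linear":[0,0,1.4],"twist":0},{"jaw":0.4,"linear":[0,0,0],"twist":0},{"jaw":0.4,"linear":[0,0,0],"twist":0}]'
python3 -m pendant '[{"jaw":0.8,"linear":[0,0,0],"twist":0},{"jaw":0.8,"linear":[0,0,0],"twist":0},{"jaw":0.8,"linear":[0,0,0],"twist":0},{"jaw":0.8,"linear":[0,0,-2],"twist":0},{"jaw":0.8,"linear":[0,0,-3],"twist":0},{"jaw":0.8,"linear":[0,0,-3],"twist":0},{"jaw":0.8,"linear":[-2,4,0],"twist":0},{"jaw":0.8,"linear":[-2,4,0],"twist":0},{"jaw":0.8,"linear":[-2,4,0],"twist":0},{"jaw":0.8,"linear":[0,0,0],"twist":0},{"jaw":0.8,"linear":[0,0,0],"twist":0}]'
python3 - <<'E'
from h import *
c=snap("top","top2");find(c)
go(.657,-.098,.10,90)
E
```

```text
time: 13.33
position: [0.4951, -0.3544, 0.0268]
tool_rot: [-0.001, 1.0, 0.001, -0.001]
ft_force: [0.4, -0.4, -1.0]
grip_width: 0.0513
grip_force: 30.0
time: 14.25
position: [0.5524, -0.2424, 0.1082]
tool_rot: [-0.002, 1.0, -0.0, 0.0]
ft_force: [-0.7, -1.2, 0.0]
grip_width: 0.0698
grip_force: 0.0
[127. 131.] xy 0.738 0.333  size 112 x 29 ang 91 button z mm None n 132
[382. 126.] xy 0.731 -0.275  size 111 x 31 ang 86 button z mm [15.1 15.2 15.2] n 162
[269. 157.] xy 0.666 -0.005  size 77 x 34 ang 29 button z mm [28.1 29.5 30.8] n 483
[310. 160.] xy 0.657 -0.099  size 51 x 51 ang 108 button z mm [26.6 28.3 29.9] n 398
[127. 207.] xy 0.546 0.309  size 232 x 202 ang 8 button z mm None n 995
[220. 247.] xy 0.457 0.103  size 57 x 33 ang 45 button z mm [25.3 27.4 29.1] n 357
t 14.3 q6 -2.17 th 90.1 TWIST 0.1 (0.0 rows) then X -10.50 Y 14.61 Z 0.80 f [ 0.9 -0.7 -0.8] tilt [ 0.001 -0.001]
```

```bash
python3 -m pendant '[{"jaw":0.75,"linear":[-2.1,2.9,0],"twist":0},{"jaw":0.75,"linear":[-2.1,2.9,0],"twist":0},{"jaw":0.75,"linear":[-2.1,2.9,0],"twist":0},{"jaw":0.75,"linear":[-2.1,2.9,0],"twist":0},{"jaw":0.75,"linear":[-2.1,3.0,0.8],"twist":0},{"jaw":0.75,"linear":[0,0,0],"twist":0},{"jaw":0.75,"linear":[0,0,0],"twist":0},{"jaw":0.75,"linear":[0,0,0],"twist":0}]'
python3 -c "
from h import *
go(.657,-.099,.020,90)"
```

```text
time: 14.97
position: [0.6561, -0.1004, 0.0992]
tool_rot: [0.001, 1.0, -0.0, -0.0]
ft_force: [-0.4, 0.6, -0.3]
grip_width: 0.0653
grip_force: 0.0
t 15.0 q6 -1.89 th 89.9 TWIST -0.1 (0.0 rows) then X -0.09 Y 0.14 Z 7.92 f [-0.4  0.6 -0.3] tilt [-0.001 -0.001]
```

```bash
python3 -m pendant '[{"jaw":0.75,"linear":[-0.1,0.1,2.7],"twist":0},{"jaw":0.75,"linear":[0,0,2.7],"twist":0},{"jaw":0.75,"linear":[0,0,2.5],"twist":0},{"jaw":0.75,"linear":[0,0,0],"twist":0},{"jaw":0.4,"linear":[0,0,0],"twist":0},{"jaw":0.4,"linear":[0,0,0],"twist":0},{"jaw":0.4,"linear":[0,0,0],"twist":0},{"jaw":0.4,"linear":[0,0,0],"twist":0},{"jaw":0.4,"linear":[0,0,0],"twist":0},{"jaw":0.4,"linear":[0,0,0],"twist":0}]' 30
python3 -m pendant '[{"jaw":0.4,"linear":[0,0,-1.5],"twist":0},{"jaw":0.4,"linear":[0,0,-1.5],"twist":0},{"jaw":0.4,"linear":[0,0,-2],"twist":0},{"jaw":0.4,"linear":[1.0,-4.0,0],"twist":0},{"jaw":0.4,"linear":[1.0,-4.0,0],"twist":0},{"jaw":0.4,"linear":[1.0,-4.0,0],"twist":0},{"jaw":0.4,"linear":[1.0,-4.0,0],"twist":0},{"jaw":0.4,"linear":[1.0,-4.0,0],"twist":0},{"jaw":0.4,"linear":[1.0,-4.0,0],"twist":0},{"jaw":0.4,"linear":[0,-1.5,0],"twist":0},{"jaw":0.4,"linear":[0,0,0],"twist":0},{"jaw":0.4,"linear":[0,0,0],"twist":0}]'
python3 -c "
from h import *
go(.596,-.354,.026,90)
import cv2
s=snap('side');cv2.imwrite('pics/hold2.png',cv2.resize(s['color'][220:420,220:440],(660,600)))"
```

```text
time: 15.8
position: [0.6576, -0.0984, 0.0208]
tool_rot: [0.0, 1.0, -0.0, 0.0]
ft_force: [-0.6, -1.1, 1.2]
grip_width: 0.0516
grip_force: 30.0
time: 16.8
position: [0.5973, -0.3534, 0.071]
tool_rot: [0.001, 1.0, 0.0, 0.0]
ft_force: [-0.1, 1.0, -2.1]
grip_width: 0.0514
grip_force: 30.0
t 16.8 q6 -2.26 th 89.8 TWIST -0.2 (0.0 rows) then X 0.13 Y -0.06 Z 4.50 f [-0.1  1.  -2.1] tilt [0.001 0.001]
```

View pics/hold2.png

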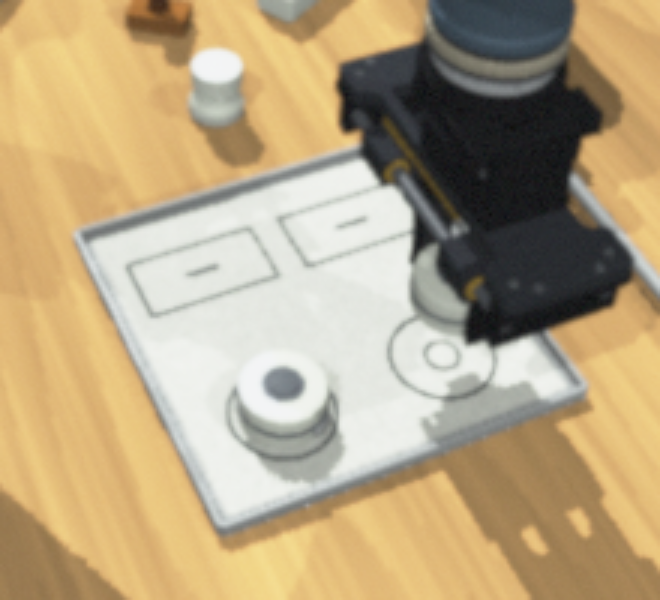

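Tape 1 sits centred in the near round outline with its button in, at crop pixel (284,383). Tape 2 is held by the far outline at (440,353), so I'll lower it next.

```bash
python3 -m pendant '[{"jaw":0.4,"linear":[0.1,-0.1,1.5],"twist":0},{"jaw":0.4,"linear":[0,0,1.5],"twist":0},{"jaw":0.4,"linear":[0,0,1.5],"twist":0},{"jaw":0.4,"linear":[0,0,0],"twist":0},{"jaw":0.4,"linear":[0,0,0],"twist":0}]'
python3 -m pendant '[{"jaw":0.8,"linear":[0,0,0],"twist":0},{"jaw":0.8,"linear":[0,0,0],"twist":0},{"jaw":0.8,"linear":[0,0,0],"twist":0},{"jaw":0.8,"linear":[0,0,-2.5],"twist":0},{"jaw":0.8,"linear":[0,0,-3],"twist":0},{"jaw":0.8,"linear":[0,0,-3],"twist":0},{"jaw":0.6,"linear":[1,4,-0.5],"twist":0},{"jaw":0.6,"linear":[1,4,-0.5],"twist":0},{"jaw":0.6,"linear":[1,4,-0.5],"twist":0},{"jaw":0.6,"linear":[1,4,0],"twist":0},{"jaw":0.6,"linear":[0,0,0],"twist":0},{"jaw":0.6,"linear":[0,0,0],"twist":0}]'
python3 - <<'E'
from h import *
c=snap("top","top3");find(c)
print("mug rim",plane(c,[(312,98)],.088).round(3),"handle",plane(c,[(285,112)],.05).round(3),"bottle",plane(c,[(204,106)],.08).round(3))
go(.666,-.005,.12,119)
E
```

```text
time: 17.27
position: [0.5961, -0.3519, 0.0238]
tool_rot: [-0.0, 1.0, 0.001, -0.001]
ft_force: [0.0, 0.5, -1.2]
grip_width: 0.0514
grip_force: 30.0
time: 18.27
position: [0.5559, -0.1914, 0.1262]
tool_rot: [-0.001, 1.0, 0.0, -0.0]
ft_force: [-0.2, -1.1, 0.2]
grip_width: 0.0524
grip_force: 0.0
[127. 131.] xy 0.738 0.332  size 110 x 29 ang 92 button z mm None n 132
[397. 126.] xy 0.734 -0.314  size 188 x 31 ang 90 button z mm [16.3 17.2 17.7] n 288
[269. 157.] xy 0.666 -0.005  size 77 x 35 ang 29 button z mm [27.  28.3 30.4] n 483
[127. 207.] xy 0.546 0.310  size 232 x 202 ang 8 button z mm None n 973
[312. 204.] xy 0.555 -0.101  size 37 x 30 ang 179 button z mm [39.8 42.3 44.5] n 192
[430. 234.] xy 0.486 -0.373  size 46 x 17 ang 160 button z mm [28.2 30.1 31.2] n 111
mug rim [[ 0.783 -0.1    0.088]] handle [[ 0.763 -0.042  0.05 ]] bottle [[0.768 0.138 0.08 ]]
t 18.3 q6 -2.10 th 90.1 TWIST -28.9 (4.0 rows) then X -18.66 Y 11.21 Z 0.62 f [-0.3 -0.4  0.9] tilt [ 0.002 -0.001]
```

View pics/top3.png

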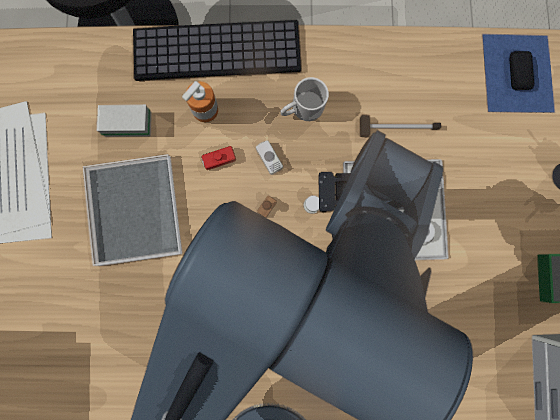

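The top view shows lamp 1 clear at (268,157). The arm covers the rest, and the mug (312,98) and its handle (288,110) stay clear of the gripper's path.

```bash
python3 -m pendant '[{"jaw":0.6,"linear":[0,0,0],"twist":-7.1},{"jaw":0.6,"linear":[0,0,0],"twist":-7.1},{"jaw":0.6,"linear":[0,0,0],"twist":-7.1},{"jaw":0.6,"linear":[0,0,0],"twist":-7.1},{"jaw":0.6,"linear":[-3.1,1.9,0.1],"twist":0},{"jaw":0.6,"linear":[-3.1,1.9,0.1],"twist":0},{"jaw":0.6,"linear":[-3.1,1.9,0.1],"twist":0},{"jaw":0.6,"linear":[-3.1,1.9,0.1],"twist":0},{"jaw":0.6,"linear":[-3.1,1.9,0.1],"twist":0},{"jaw":0.6,"linear":[-3.1,1.8,0.1],"twist":0},{"jaw":0.6,"linear":[0,0,0],"twist":0},{"jaw":0.6,"linear":[0,0,0],"twist":0}]'
python3 -m pendant '[{"jaw":0.6,"linear":[0,0,0],"twist":0}]'>/dev/null
python3 -c "
from h import *
go(.666,-.005,.023,119)"
```

```text
time: 19.32
position: [0.6686, -0.0057, 0.1193]
tool_rot: [-0.246, 0.969, -0.001, 0.001]
ft_force: [0.6, 0.1, 0.7]
grip_width: 0.0523
grip_force: 0.0
t 19.4 q6 -2.24 th 118.3 TWIST -0.7 (0.1 rows) then X -0.02 Y 0.27 Z 9.62 f [ 0.1 -0.2 -0.6] tilt [ 0.    -0.001]
```

```bash
python3 -m pendant '[{"jaw":0.6,"linear":[0,0.2,3.2],"twist":-0.7},{"jaw":0.6,"linear":[0,0,3.2],"twist":0},{"jaw":0.6,"linear":[0,0,3.2],"twist":0},{"jaw":0.6,"linear":[0,0,0],"twist":0},{"jaw":0.6,"linear":[0,0,0],"twist":0},{"jaw":0.25,"linear":[0,0,0],"twist":0},{"jaw":0.25,"linear":[0,0,0],"twist":0},{"jaw":0.25,"linear":[0,0,0],"twist":0},{"jaw":0.25,"linear":[0,0,0],"twist":0},{"jaw":0.25,"linear":[0,0,0],"twist":0},{"jaw":0.25,"linear":[0,0,0],"twist":0}]' 30
python3 -m pendant '[{"jaw":0.25,"linear":[0,0,-1.5],"twist":0},{"jaw":0.25,"linear":[0,0,-2],"twist":0},{"jaw":0.25,"linear":[0,0,-2],"twist":0},{"jaw":0.25,"linear":[0,0,0],"twist":0},{"jaw":0.25,"linear":[0,0,0],"twist":0}]'
python3 -c "
from h import *
go(.594,-.238,.08,91)"
```

```text
time: 20.32
position: [0.6659, -0.0046, 0.0244]
tool_rot: [-0.251, 0.968, -0.0, 0.0]
ft_force: [-1.4, -1.1, 4.0]
grip_width: 0.0337
grip_force: 30.0
time: 20.73
position: [0.6666, -0.0042, 0.08]
tool_rot: [-0.251, 0.968, -0.001, 0.001]
ft_force: [0.1, -1.4, -1.0]
grip_width: 0.0341
grip_force: 30.0
t 20.7 q6 -2.25 th 119.1 TWIST 28.1 (3.9 rows) then X 7.66 Y -23.25 Z -0.00 f [ 0.1 -1.4 -1. ] tilt [ 0.003 -0.   ]
```

```bash
python3 -m pendant '[{"jaw":0.25,"linear":[0,0,0],"twist":7.0},{"jaw":0.25,"linear":[0,0,0],"twist":7.0},{"jaw":0.25,"linear":[0,0,0],"twist":7.0},{"jaw":0.25,"linear":[0,0,0],"twist":7.1},{"jaw":0.25,"linear":[1.1,-3.3,0],"twist":0},{"jaw":0.25,"linear":[1.1,-3.3,0],"twist":0},{"jaw":0.25,"linear":[1.1,-3.3,0],"twist":0},{"jaw":0.25,"linear":[1.1,-3.3,0],"twist":0},{"jaw":0.25,"linear":[1.1,-3.4,0],"twist":0},{"jaw":0.25,"linear":[1.1,-3.4,0],"twist":0},{"jaw":0.25,"linear":[1.1,-3.3,0],"twist":0},{"jaw":0.25,"linear":[0,0,0],"twist":0}]'
python3 -m pendant '[{"jaw":0.25,"linear":[0,0,0],"twist":0},{"jaw":0.25,"linear":[0,0,0],"twist":0}]'>/dev/null
python3 -c "
from h import *
go(.594,-.238,.028,91)
import cv2
s=snap('side');cv2.imwrite('pics/hold3.png',cv2.resize(s['color'][220:420,220:440],(660,600)))"
```

```text
time: 21.73
position: [0.5905, -0.245, 0.0771]
tool_rot: [-0.006, 1.0, -0.001, -0.001]
ft_force: [-0.1, -0.3, -1.6]
grip_width: 0.0339
grip_force: 30.0
t 21.9 q6 -2.14 th 90.9 TWIST -0.1 (0.0 rows) then X -0.24 Y -0.03 Z 4.91 f [ 0.   0.4 -1.3] tilt [-0.002  0.002]
```

View pics/hold3.png

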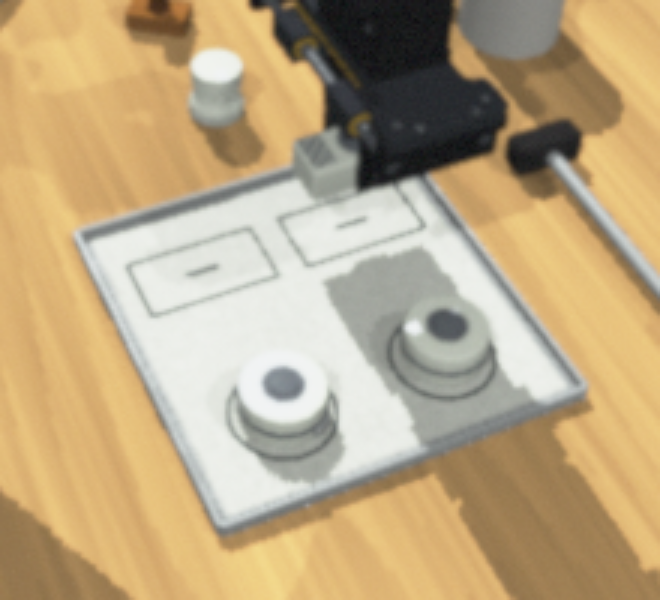

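Both tapes sit in their outlines with buttons in, at crop pixels (284,383) and (446,325). The lamp is held square above the far oblong at (350,222).

```bash
python3 -m pendant '[{"jaw":0.25,"linear":[-0.2,0,1.6],"twist":0},{"jaw":0.25,"linear":[0,0,1.6],"twist":0},{"jaw":0.25,"linear":[0,0,1.7],"twist":0},{"jaw":0.25,"linear":[0,0,0],"twist":0},{"jaw":0.25,"linear":[0,0,0],"twist":0}]'
python3 -m pendant '[{"jaw":0.6,"linear":[0,0,0],"twist":0},{"jaw":0.6,"linear":[0,0,0],"twist":0},{"jaw":0.6,"linear":[0,0,0],"twist":0},{"jaw":0.6,"linear":[0,0,-2.5],"twist":0},{"jaw":0.6,"linear":[0,0,-3.5],"twist":0},{"jaw":0.6,"linear":[0,0,-3.5],"twist":0},{"jaw":0.6,"linear":[0.3,3.8,0],"twist":-6.6},{"jaw":0.6,"linear":[0.8,3.8,0],"twist":-6.6},{"jaw":0.6,"linear":[1.2,3.6,0],"twist":-6.6},{"jaw":0.6,"linear":[1.2,3.6,0],"twist":-6.6},{"jaw":0.6,"linear":[1.2,3.6,0],"twist":-6.6},{"jaw":0.6,"linear":[1.2,3.6,0],"twist":-6.6}]'
python3 - <<'E'
from h import *
c=snap("top","top4");find(c)
go(.452,.097,.12,137)
E
```

```text
time: 22.37
position: [0.5945, -0.2363, 0.0285]
tool_rot: [-0.01, 1.0, 0.001, -0.001]
ft_force: [-0.2, -0.7, -1.7]
grip_width: 0.0337
grip_force: 30.0
time: 23.37
position: [0.4758, -0.0515, 0.1252]
tool_rot: [-0.35, 0.937, -0.001, 0.001]
ft_force: [0.8, -0.1, -0.5]
grip_width: 0.0522
grip_force: 0.0
[127. 131.] xy 0.739 0.332  size 110 x 31 ang 92 button z mm None n 127
[399. 125.] xy 0.739 -0.309  size 159 x 10 ang 89 button z mm [16.4 18.3 19.8] n 189
[127. 207.] xy 0.546 0.309  size 232 x 202 ang 8 button z mm None n 987
[370. 186.] xy 0.595 -0.237  size 77 x 36 ang 1 button z mm [30.1 32.4 34.1] n 505
[419. 185.] xy 0.597 -0.352  size 54 x 54 ang 88 button z mm [29.8 31.6 33.2] n 440
[422. 231.] xy 0.492 -0.354  size 54 x 50 ang 89 button z mm [30.  31.6 33.2] n 443
[224. 250.] xy 0.452 0.097  size 75 x 34 ang 47 button z mm [27.1 28.8 30.8] n 507
t 23.4 q6 -2.63 th 131.3 TWIST -5.7 (0.8 rows) then X -9.57 Y 10.66 Z 0.41 f [-7.   3.1 -0. ] tilt [-0.015  0.006]
```

Top-camera measurements show the three placed parts within 3 mm of their outlines, with buttons in. Next is the last lamp.

```bash
python3 -m pendant '[{"jaw":0.6,"linear":[-2,3.2,0],"twist":0},{"jaw":0.6,"linear":[-2,3.2,0],"twist":0},{"jaw":0.6,"linear":[-2,3.2,0],"twist":0},{"jaw":0.6,"linear":[-1.9,3.2,0],"twist":-5.7},{"jaw":0.6,"linear":[0,0,0],"twist":0},{"jaw":0.6,"linear":[0,0,0],"twist":0},{"jaw":0.6,"linear":[0,0,0],"twist":0}]'
python3 -c "
from h import *
go(.452,.097,.023,137)"
```

```text
time: 24.0
position: [0.4538, 0.0955, 0.1249]
tool_rot: [-0.393, 0.92, -0.001, 0.001]
ft_force: [0.8, 0.1, -0.2]
grip_width: 0.0526
grip_force: 0.0
t 24.0 q6 -2.41 th 136.3 TWIST -0.7 (0.1 rows) then X 0.01 Y 0.24 Z 10.19 f [ 0.8  0.1 -0.2] tilt [ 0.002 -0.   ]
```

```bash
python3 -m pendant '[{"jaw":0.6,"linear":[0,0.2,3.4],"twist":-0.5},{"jaw":0.6,"linear":[0,0,3.4],"twist":0},{"jaw":0.6,"linear":[0,0,3.4],"twist":0},{"jaw":0.6,"linear":[0,0,0],"twist":0},{"jaw":0.6,"linear":[0,0,0],"twist":0},{"jaw":0.25,"linear":[0,0,0],"twist":0},{"jaw":0.25,"linear":[0,0,0],"twist":0},{"jaw":0.25,"linear":[0,0,0],"twist":0},{"jaw":0.25,"linear":[0,0,0],"twist":0},{"jaw":0.25,"linear":[0,0,0],"twist":0},{"jaw":0.25,"linear":[0,0,0],"twist":0}]' 30
python3 -m pendant '[{"jaw":0.25,"linear":[0,0,-1.5],"twist":0},{"jaw":0.25,"linear":[0,0,-2],"twist":0},{"jaw":0.25,"linear":[0,0,-2],"twist":0},{"jaw":0.25,"linear":[0,0,0],"twist":0},{"jaw":0.25,"linear":[0,0,0],"twist":0}]'
python3 -c "
from h import *
go(.490,-.240,.078,91)"
```

```text
time: 24.92
position: [0.4519, 0.0968, 0.0229]
tool_rot: [-0.397, 0.918, -0.0, 0.0]
ft_force: [-0.7, -2.0, 3.3]
grip_width: 0.0334
grip_force: 30.0
time: 25.33
position: [0.4522, 0.0972, 0.0781]
tool_rot: [-0.397, 0.918, -0.001, 0.001]
ft_force: [0.3, 0.4, -2.2]
grip_width: 0.0337
grip_force: 30.0
t 25.3 q6 -2.42 th 136.8 TWIST 45.8 (6.4 rows) then X -3.19 Y -33.78 Z 0.01 f [ 0.3  0.4 -2.2] tilt [ 0.003 -0.   ]
```

```bash
python3 -m pendant '[{"jaw":0.25,"linear":[0,0,0],"twist":6.5},{"jaw":0.25,"linear":[0,0,0],"twist":6.5},{"jaw":0.25,"linear":[0,0,0],"twist":6.5},{"jaw":0.25,"linear":[0,0,0],"twist":6.6},{"jaw":0.25,"linear":[0,0,0],"twist":6.6},{"jaw":0.25,"linear":[0,0,0],"twist":6.6},{"jaw":0.25,"linear":[0,0,0],"twist":6.5}]'>/dev/null
python3 -m pendant '[{"jaw":0.25,"linear":[-0.4,-3.8,0],"twist":0},{"jaw":0.25,"linear":[-0.4,-3.8,0],"twist":0},{"jaw":0.25,"linear":[-0.4,-3.8,0],"twist":0},{"jaw":0.25,"linear":[-0.4,-3.8,0],"twist":0},{"jaw":0.25,"linear":[-0.4,-3.8,0],"twist":0},{"jaw":0.25,"linear":[-0.3,-3.7,0],"twist":0},{"jaw":0.25,"linear":[-0.3,-3.7,0],"twist":0},{"jaw":0.25,"linear":[-0.3,-3.7,0],"twist":0},{"jaw":0.25,"linear":[-0.3,-3.7,0],"twist":0},{"jaw":0.25,"linear":[0,0,0],"twist":0},{"jaw":0.25,"linear":[0,0,0],"twist":0},{"jaw":0.25,"linear":[0,0,0],"twist":0}]'
python3 -c "
from h import *
go(.490,-.240,.028,91)
import cv2
s=snap('side');cv2.imwrite('pics/hold4.png',cv2.resize(s['color'][220:420,220:440],(660,600)))"
```

```text
time: 26.92
position: [0.4879, -0.2393, 0.0759]
tool_rot: [-0.008, 1.0, 0.001, -0.002]
ft_force: [-0.7, 1.9, -1.2]
grip_width: 0.0334
grip_force: 30.0
t 26.9 q6 -2.25 th 90.9 TWIST -0.1 (0.0 rows) then X -0.21 Y -0.08 Z 4.79 f [-0.7  1.9 -1.2] tilt [-0.003  0.003]
```

View pics/hold4.png

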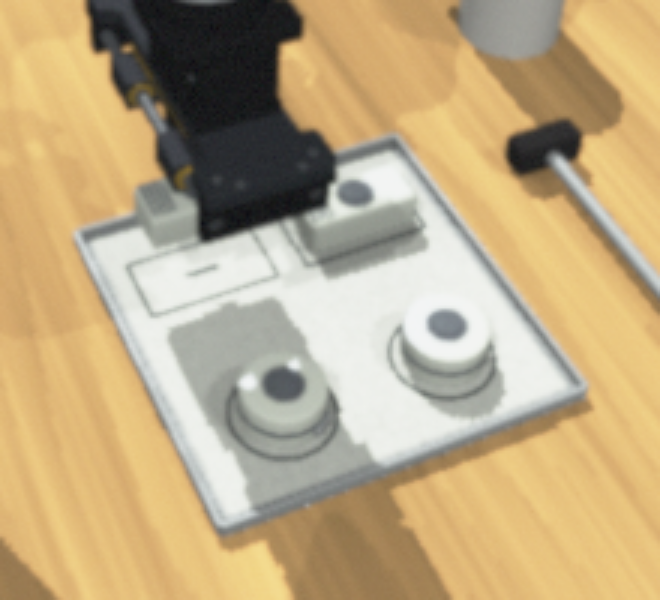

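Three parts sit in their outlines with buttons in, and the last lamp is held square above the near oblong at crop pixel (200,272).

```bash
python3 -m pendant '[{"jaw":0.25,"linear":[-0.1,0,1.6],"twist":0},{"jaw":0.25,"linear":[0,0,1.6],"twist":0},{"jaw":0.25,"linear":[0,0,1.6],"twist":0},{"jaw":0.25,"linear":[0,0,0],"twist":0},{"jaw":0.25,"linear":[0,0,0],"twist":0}]'
python3 -m pendant '[{"jaw":0.6,"linear":[0,0,0],"twist":0},{"jaw":0.6,"linear":[0,0,0],"twist":0},{"jaw":0.6,"linear":[0,0,0],"twist":0},{"jaw":0.6,"linear":[0,0,-2.5],"twist":0},{"jaw":0.6,"linear":[0,0,-3.5],"twist":0},{"jaw":0.6,"linear":[0,0,-3.5],"twist":0},{"jaw":0.6,"linear":[0,4,-1],"twist":0},{"jaw":0.6,"linear":[0,4,-1],"twist":0},{"jaw":0.6,"linear":[0,4,0],"twist":0},{"jaw":0.6,"linear":[0,4,0],"twist":0},{"jaw":0.6,"linear":[0,4,0],"twist":0},{"jaw":0.6,"linear":[0,4,0],"twist":0}]'
python3 -m pendant '[{"jaw":0.6,"linear":[0,4,0],"twist":0},{"jaw":0.6,"linear":[0,4,0],"twist":0},{"jaw":0.6,"linear":[0,4,0],"twist":0},{"jaw":0.6,"linear":[0,4,0],"twist":0},{"jaw":0.6,"linear":[0,0,0],"twist":0},{"jaw":0.6,"linear":[0,0,0],"twist":0},{"jaw":0.6,"linear":[0,0,0],"twist":0}]'
python3 - <<'E'
from h import *
c=snap("top","top5");find(c);snap("side","side5")
E
```

```text
time: 27.38
position: [0.4895, -0.2382, 0.0287]
tool_rot: [-0.009, 1.0, 0.001, -0.001]
ft_force: [-1.0, 0.7, -1.9]
grip_width: 0.0338
grip_force: 30.0
time: 28.38
position: [0.486, 0.0012, 0.1454]
tool_rot: [-0.008, 1.0, -0.0, 0.001]
ft_force: [0.0, -0.0, -0.5]
grip_width: 0.0523
grip_force: 0.0
time: 28.97
position: [0.4835, 0.1596, 0.1448]
tool_rot: [-0.009, 1.0, -0.0, 0.0]
ft_force: [-0.5, 1.0, -0.5]
grip_width: 0.052
grip_force: 0.0
[127. 131.] xy 0.737 0.332  size 110 x 29 ang 93 button z mm None n 133
[401. 125.] xy 0.739 -0.315  size 147 x 7 ang 90 button z mm [15.8 17.9 19.7] n 204
[113. 191.] xy 0.547 0.310  size 230 x 202 ang 8 button z mm None n 663
[370. 187.] xy 0.595 -0.237  size 77 x 37 ang 1 button z mm [30.8 32.3 33.8] n 510
[419. 186.] xy 0.597 -0.352  size 54 x 53 ang 115 button z mm [29.8 32.  33.4] n 435
[313. 204.] xy 0.555 -0.104  size 37 x 34 ang 179 button z mm [40.6 42.9 44. ] n 208
[372. 232.] xy 0.491 -0.238  size 73 x 37 ang 180 button z mm [30.7 32.4 34.2] n 513
[422. 231.] xy 0.492 -0.354  size 53 x 51 ang 88 button z mm [31.1 32.6 34.9] n 441
[153. 257.] xy 0.438 0.257  size 95 x 6 ang 97 button z mm [24.7 26.9 27.8] n 85
```

View pics/side5.png

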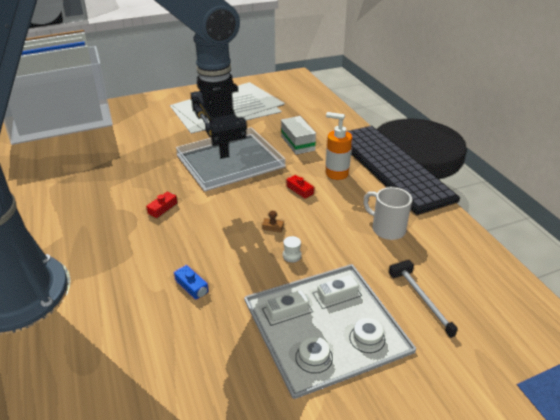

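View pics/top5.png

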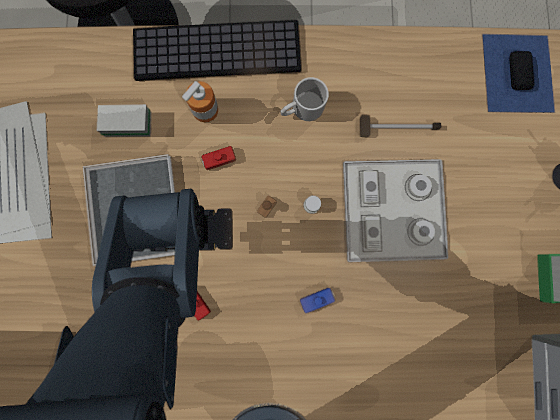

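Both views show all four instruments standing in their outlines: lamps at top-view (370,187) and (372,232), tapes at (419,186) and (422,231). Buttons are in, no other instrument is on the desk, and the gripper is clear, so I'm handing in.

```bash
python3 -c "
from rig import robot
print(robot.hand_in())"
```

```text
the job is handed in; nothing more can be done
None
```

I handed the job in: all four instruments on the desk (two tapes, two lamps) tested sound and, by the last top-camera reading, stand within about 4 mm of their outline centres with buttons in; none needed the repair tray, nothing else moved, and the hand-in returned no verdict.

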